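Snap the insert into the router table and set the height dial

ROBOT

A 7-joint arm with a two-finger parallel gripper is mounted at the origin on the work surface. World frame = base frame: x ahead of the robot, y to its left, z up, the work surface at z = 0. Lengths are in m, angles in rad, forces in N, time in s.
With the tool pointing down it reaches from about 0.35 to 0.9 m from the base axis. Payload 8.1 kg.
Tool frame: the origin (TCP) lies between the finger pads; the fingertips stand 17 mm ahead of it and the grasp point (between the pads) lies 2 mm behind it; z points along the fingers, y is the line along which they close (so a half turn about z gives the same grasp; the last joint's range is limited). The gripper opens to 85 mm and grips with 20 to 120 N. Pads are 22 mm wide; open, the fingers measure 114 mm over their backs; the gripper's body (76 mm by 85 mm) begins 54 mm behind the grasp point. The pads swing forward as they close: fully open they stand 13 mm farther back than shut.
Start: joints at [1.17, 0.434, 0.025, 1.573, -0.012, 1.134, -0.075], TCP at [0.183, -0.598, 0.248] pointing down, gripper open.
Joint ranges: [-2.62, 2.62], [-0.44, 2.09], [-1.27, 1.32], [0.08, 2.57], [-1.32, 4.46], [0.12, 2], [-2.74, 2.74]. Speed limits (rad/s): [2.22, 2.22, 3.01, 3.01, 3.14, 3.14, 3.14].

INTERFACE

Orientations are given as a 3x3 rotation matrix whose columns are the frame's x, y, z axes.
In Python, from bench import bot, viewer gives the robot as it stands.
- The arm moves only by the tool carry_out, never from a script. Its argument "commands" is a list of rows, each a list of 3 entries, a list of its own where there are three numbers: the closure, from -1 (fully open) to 1 (shut), then the shift along the tool's x, y, z scaled (see below), then the turn, a rotation vector about the tool's x, y, z scaled (see below). In form: [[hand, [dx, dy, dz], [rx, ry, rz]], ...]. A call has 1 to 12 rows; each row is the pose to reach, as a shift and turn from the pose commanded when the call began, along the tool's axes at that moment; what a row does not reach only later rows make up. The controller multiplies each number of a shift by 0.5 m and each number of a turn by 90 degrees. A row lasts 1/8 s, in which the tool goes at most 62.5 mm and 10.7 degrees, less where a joint would pass 70% of its speed; a pose out of reach is approached as far as the arm can. A call with a number of a shift or a turn outside -1 to 1 is refused whole. A call with a gripper value outside its range is refused whole. The fingers move at their own pace and stop on an object; "squeeze" is the grip in N (left out, the last holds). Time passes only in rows, so rows that repeat a pose let the fingers close. It gives the time, the measured TCP pose, the force, the opening and the grip force at its end, in the units of the state.
- bot.observe(): the state, without advancing time (a new reading comes with each control period).
- viewer.grab_frame(name): name is "scene" or "top" or "wrist"; returns the picture (400x640x3 uint8, blue, green, red); there is no depth.
- viewer.camera_params(name): a dict with "intrinsics" (3x3 intrinsics, pixels), "R" (3x3) and "t" (3): a world point X has camera coordinates R X + t; the wrist camera has in their place "tool_from_camera" (4x4, takes a point from camera to tool coordinates, whose origin is the TCP and whose axes are the flange's). Camera axes: x right, y down, z forward; pixel columns grow to the right and rows downward; lengths in m; the calibration is good to about 2 mm. A picture is of the moment at which its call begins: read the wrist's pose just before it. camera_params takes no time and is no camera call.
- bot.close_job(): hands the job in; it is judged then, once.
Trained networks look in the newest picture that a camera, given by its name, has taken for a name from the list of things; names that differ only in an ending like _2 or _b are one class to them, and where a whole thing is asked for, a point or a joint stands for the part that bears it (a point fixed in the world has none). Each returns a list of dicts, best first, with "p" (0 to 1); they miss things now and then, are a little off and sometimes report something else, mostly with a low value. They report only what shows in the picture. A call takes as long as a camera call. They do not tell look-alikes from the thing itself.
- viewer.silhouettes(label, camera): "region" (400x640 bool, what is visible of it) and "uv" ([column, row] in pixels, amid what is visible of it).
The state is a dict: "t": time; "qpos": joint angles; "qd": joint speeds; "joint_torque": joint torques, N m; "ee_pos": TCP position; "ee_rot": TCP orientation; "contact_force": force on the tool from outside, world axes, zero at the start; "torque": the same for the moment, N m; "finger_gap": finger opening in m; "finger_force": force on a finger pad.
Only numpy, scipy, OpenCV 4.12 (cv2) and the standard library are available. Lean on these libraries where they do the work, as an engineer would, in place of code of your own. Each camera call takes 0.05 s, during which the arm holds its last target. There are 200 camera calls.

TASK

Make the router table ready for the next cut: fit the red insert plate into its recess, steel tongue hooked under the yellow-striped lip and the other end pressed down past the spring catch until the plate is fully home and flush with the table top. Then turn the black height dial until its white pointer points at the red mark and let go. Leave the other things on the bench where they are.

Things in the scene. Friction and masses are not known exactly. Their poses are not given: they have to be found in the camera images.
- router_table: Fixed aluminium router-table module on the bench, 240 (x) x 300 (y) x 60 mm high, flat top; origin at the centre of its underside, yaw varies. The recess is in the top on its +y half, the dial stands on the -y half. Its rubber stripe is only decoration.
- recess (a point): Where the insert's origin lies when home, axes alike: floor level, 14 mm below the module's top, at (0, 50, 46) mm in the module; axes as the module's. Side walls at y = +-34 mm (2 mm play each side). The floor is two ledges, x -88 to -45 and 45 to 79 mm; between them an open well with the spindle, 8 mm lower.
- lip_edge (a point): Lower edge of the fixed lip at the recess's -x end (robot side, yellow stripe on top), at (-73.5, 0, 8) mm in the recess frame. The lip is 6 mm thick; the pocket under it is 8 mm high and 14.5 mm deep (to x = -88). Put in flat, the tongue lands on the lip: go in tongue first, nose end raised 10 to 15 degrees, push to -x until the body meets the lip, then let down.
- catch_roller (a point): Spring catch at the recess's +x end: greased brass roller, radius 4 mm, 38 mm long along y, its axis at (77.3, 0, 9.5) mm in the recess frame, sticking out of the end wall (x = 79 mm). It yields to +x up to 6 mm (4 N plus 2 N per mm). The insert's nose must be pushed down past it, about 10 to 15 N; it then springs back over the nose and holds it.
- insert: Loose red insert plate, 0.16 to 0.26 kg, 146 (x) x 64 (y) x 14 mm (z), a round 37 mm hole in its centre; origin at the centre of the underside, z up, starts flat on the bench. Tongue at -x, nose at +x. Can be gripped across its 64 mm width; it goes down between the recess's walls, so only its upper 6 mm or so should be between the fingers.
- insert_tongue_top (a point): On the insert's top face at (-60, 0, 14) mm in the insert. The steel tongue at this end is 40 mm wide, 5 mm thick (z 0 to 5 mm) and sticks out 12 mm, to x = -85 mm.
- insert_nose_top (a point): On the insert's top face at (60, 0, 14) mm in the insert; a good place to press is 10 to 15 mm inward of it. The rounded steel nose at this end (radius 4 mm, 48 mm long along y, axis at x = 73, z = 4 mm) reaches to x = 77 mm.
- dial (a joint): Angle of the height dial, rad. 0: the pointer points to the module's -x; it grows clockwise seen from above (at 1.57 it points to the module's +y). Range 0 to 3.0, stays where left (friction about 0.05 N m). The red mark is at 1.80; black ticks every 0.3 rad from 0 to 3.0.
- dial_grip (a point): On the dial's upright axis, 37 mm above the module's top, at (20, -85, 97) mm in the module, turns with the dial. The black dial is a disc of radius 28 mm with a bar grip 53 mm long (along the pointer), 14 mm thick, from 14 to 44 mm above the module's top, with a white line on its pointer half.
- dial_mark (a point): Centre of the broad red mark on the module's top, 51 mm from the dial's axis.
- push_block: Orange push block, 150 x 75 mm, 89 mm high with a black handle bar; bystander. Origin under its centre.
- sanding_block: Cork sanding block 60 x 110 x 30 mm; bystander. Origin under its centre.
- glue_bottle: Yellow glue bottle, radius 30 mm, 160 mm high; bystander. Origin under its centre.
- offcut: Dark wood offcut 60 x 170 x 25 mm; bystander. Origin under its centre.
- cup: White cup, rim radius 38 mm, 95 mm high; bystander. Origin under its centre.
- hammer: Hammer, 260 mm long along its x, handle to -x; bystander. Origin under its middle.
Mind the look-alikes: they are no part of the job. Of the things that look like the insert, the middle-sized one is meant.

How it is judged:
On the way, in this order (a step that is already met when the one before it is completed fails the run):
1. the insert is home in the recess, flush at both ends (z of insert_nose_top in the frame of recess between 0.0115 and 0.0158 m and z of insert_tongue_top in the frame of recess between 0.0115 and 0.0158 m and horizontal distance between insert and recess below 0.006 m and angle between the x axis of insert and the x axis of recess, either way round below 0.06 rad and angle between insert's own z axis and vertical below 0.1 rad), for 0.2 s.
2. the dial's pointer is at the red mark (value of joint dial between 1.7 and 1.9 rad), for 0.2 s.
At the end, for the whole second after the job is handed in: The insert lies still in the recess, both ends of its top face flush with the table top (1.8 mm above to 2.5 mm below), centre within 6 mm of the recess centre, in line within 0.06 rad; the dial rests within 0.1 rad of the red mark (1.80 rad); no bystander moved over 40 mm (all of step 1 and all of step 2 and linear speed of insert below 0.01 m/s and velocity of joint dial between -0.05 and 0.05 rad/s); the robot touches nothing.
It fails at once if a bystander (push block, sanding block, glue bottle, offcut, cup, hammer) is moved by more than 40 mm (distance of any of push_block, sanding_block, glue_bottle, offcut, cup, hammer from where it was at the start of the episode above 0.04 m).
It also fails if it takes over 62 s, if anything falls off the work surface, if the arm or the gripper's body presses on something with over 40 N, if the wrist force passes 120 N, or if a joint passes its speed limit or range.

## Working session

There is one attempt and no reset: what is moved stays moved. The work goes in short steps, Python scripts to look and compute and a tool call to move; the robot and the scene stay as the last step left them, time stands still between calls to the robot, and variables do not carry over. Pictures are saved under pics/ and viewed, at most 13 in all, crops included, and the job is handed in when it is done.

Besides the shell and the picture viewer there is one more tool, called after ">>>" as name([rows], argument=value, ...), one row to a line, values as JSON. carry_out: Moves the arm, as the interface text tells. Shifts and turns lie within -1 to 1; 1 stands for 0.5 m of shift or 90 degrees of turn. Its arguments: {"type":"object","properties":{"commands":{"type":"array","items":{"type":"array"}},"squeeze":{"type":"number"}},"required":["commands"]}

```bash
mkdir -p pics
cat > h.py <<'E'
import numpy as np, cv2
from bench import bot, viewer
np.set_printoptions(precision=4, suppress=True)
def unproj(cam,uv,z):
    p=viewer.camera_params(cam); K=np.array(p["intrinsics"])
    if cam=="wrist":
        s=bot.observe(); T=np.array(p["tool_from_camera"]); Rw=np.array(s["ee_rot"])
        Rc=Rw@T[:3,:3]; c=Rw@T[:3,3]+np.array(s["ee_pos"])
    else:
        R=np.array(p["R"]); Rc=R.T; c=-R.T@np.array(p["t"])
    uv=np.atleast_2d(np.array(uv,float)); 
    d=(Rc@np.linalg.inv(K)@np.c_[uv,np.ones(len(uv))].T).T
    return c+d*((z-c[2])/d[:,2])[:,None]
def proj(cam,X):
    p=viewer.camera_params(cam); K=np.array(p["intrinsics"])
    X=np.atleast_2d(X)
    if cam=="wrist":
        s=bot.observe(); T=np.array(p["tool_from_camera"]); Rw=np.array(s["ee_rot"])
        Rc=Rw@T[:3,:3]; c=Rw@T[:3,3]+np.array(s["ee_pos"])
        x=(X-c)@Rc
    else: x=X@np.array(p["R"]).T+np.array(p["t"])
    q=x@K.T; return q[:,:2]/q[:,2:]
def rows(pos,R=None):
    s=bot.observe(); Rw=np.array(s["ee_rot"]); 
    from scipy.spatial.transform import Rotation as Ro
    d=Rw.T@(np.array(pos)-s["ee_pos"])/0.5
    r=Ro.from_matrix(Rw.T@R).as_rotvec()/(np.pi/2) if R is not None else np.zeros(3)
    return d,r
E
python3 - <<'E'
from h import *
s=bot.observe()
for k in s: print(k,np.array(s[k]))
for c in ("scene","top"):
    im=viewer.grab_frame(c); cv2.imwrite(f"pics/{c}0.png",im)
    p=viewer.camera_params(c); print(c,np.array(p["intrinsics"]),-np.array(p["R"]).T@p["t"])
    for l in ("insert","router_table","dial"):
        for r in viewer.silhouettes(l,c):
            m=r["region"].astype(np.uint8); print(c,l,round(r["p"],2),r["uv"],m.sum(),cv2.minAreaRect(cv2.findNonZero(m)))
print(viewer.camera_params("wrist"))
E
```

```text
t 0.0
qpos [ 1.1704  0.4352  0.025   1.5741 -0.0116  1.134  -0.0751]
qd [-0.0003 -0.001   0.0004 -0.0022  0.0005 -0.     -0.0001]
joint_torque [  0.0006 -67.0466   1.0252 -31.6208   0.0154   0.0123  -0.    ]
ee_pos [ 0.1832 -0.5971  0.2475]
ee_rot [[ 0.956   0.2933 -0.0006]
 [ 0.2934 -0.956   0.0014]
 [-0.0002 -0.0016 -1.    ]]
contact_force [-0.3532 -0.3495  0.9448]
torque [-0.0331  0.0021  0.0656]
finger_force 0.0
finger_gap 0.0855409227989974
scene [[434.381    0.     324.2638]
 [  0.     434.381  204.242 ]
 [  0.       0.       1.    ]] [ 1.2621 -0.3695  1.3554]
scene insert 0.91 [358.0, 140.6] 879 ((359.34765625, 140.75845336914062), (18.859806060791016, 51.30976867675781), 86.8201675415039)
scene insert 0.82 [368.9, 215.6] 237 ((369.5, 216.5), (9.899494171142578, 24.041629791259766), 45.0)
scene insert 0.66 [400.9, 196.4] 618 ((398.25006103515625, 196.25003051757812), (40.305084228515625, 16.970561981201172), 45.0)
scene router_table 0.66 [306.8, 245.3] 5751 ((309.0588073730469, 243.7646942138672), (69.63467407226562, 90.89387512207031), 77.47119140625)
scene router_table 0.6 [
[... 831 characters left out ...]
.4662780761719, 180.64605712890625), (90.6933364868164, 72.85448455810547), 12.994616508483887)
top dial 0.5 [394.7, 178.6] 213 ((392.70001220703125, 179.90000915527344), (15.811387062072754, 15.811387062072754), 18.43494987487793)
top dial 0.28 [371.4, 116.8] 886 ((369.9088134765625, 116.814697265625), (18.330467224121094, 48.93236541748047), 85.60128784179688)
{'intrinsics': array([[316.4302,   0.    , 324.3112],
       [  0.    , 316.4302, 196.589 ],
       [  0.    ,   0.    ,   1.    ]]), 'tool_from_camera': array([[ 0.0002, -0.9497, -0.3131,  0.08  ],
       [ 1.    ,  0.0002,  0.    ,  0.0018],
       [ 0.    , -0.3131,  0.9497, -0.125 ],
       [ 0.    ,  0.    ,  0.    ,  1.    ]])}
```

View pics/top0.png

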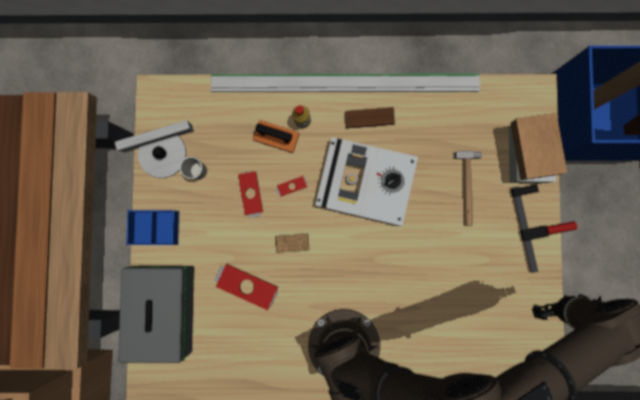

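View pics/scene0.png

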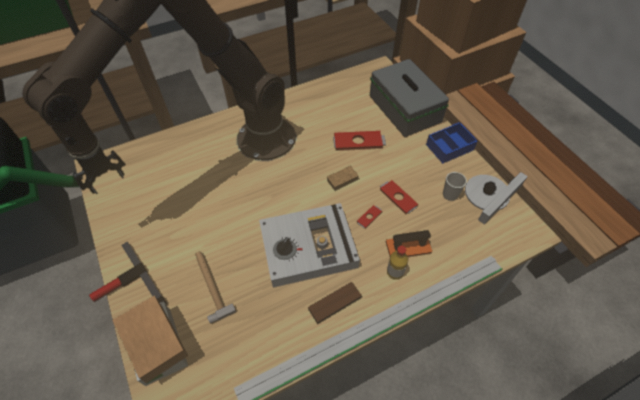

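The top picture shows the middle-sized insert at (250,193), the large one at (245,286), the small one at (293,185). The module is at (367,181), with the dial at (392,180) and the recess at (352,172). The scene picture agrees with this layout. Next I'll work out rough poses.

Run:
```python
from h import *
print("insert",unproj("top",[[250.4,193.7]],.014))
print("module",unproj("top",[[366.5,180.6]],.05))
print("dial",unproj("top",[[392.5,180]],.08))
print("sand,pushblk,bottle",unproj("top",[[292,243],[276,136],[301,116]],.03))
for t in ([0.40,0.29,0.25],):
    print(rows(t,np.diag([1,-1,-1.])))
```

```text
insert [[0.5196 0.3245 0.014 ]]
module [[ 0.5622 -0.0781  0.05  ]]
dial [[ 0.5612 -0.1629  0.08  ]]
sand,pushblk,bottle [[0.3492 0.1762 0.03  ]
 [0.7201 0.235  0.03  ]
 [0.7907 0.1483 0.03  ]]
(array([ 0.9349, -1.5697, -0.0033]), array([-0.0001,  0.    ,  0.1895]))
```

>>> carry_out([
  [-1,[0.9,-0.7,-0.1],[0,0,0.19]],
  [-1,[0.9,-0.7,-0.1],[0,0,0.19]],
  [-1,[0.9,-0.7,-0.1],[0,0,0.19]],
  [-1,[0.9,-0.7,-0.1],[0,0,0.19]],
  [-1,[0.9,-0.7,-0.1],[0,0,0.19]],
  [-1,[0.9,-0.7,-0.1],[0,0,0.19]],
  [-1,[0.9,-0.7,-0.1],[0,0,0.19]],
  [-1,[0.9,-0.7,-0.1],[0,0,0.19]],
  [-1,[0.9,-0.7,-0.1],[0,0,0.19]],
  [-1,[0.9,-0.7,-0.1],[0,0,0.19]],
  [-1,[0.9,-0.7,-0.1],[0,0,0.19]],
  [-1,[0.9,-0.7,-0.1],[0,0,0.19]],
])

```text
t: 1.9
ee_pos: [0.51, -0.1327, 0.2981]
ee_rot: [[1.0, -0.003, -0.001], [-0.003, -1.0, -0.001], [-0.001, 0.001, -1.0]]
contact_force: [0.1, 1.4, 0.2]
finger_gap: 0.0853
finger_force: 0.0
```

>>> carry_out([
  [-1,[0.18,-0.16,0.06],[0,0,0]],
  [-1,[0.18,-0.16,0.06],[0,0,0]],
  [-1,[0.18,-0.16,0.06],[0,0,0]],
  [-1,[0.18,-0.16,0.06],[0,0,0]],
  [-1,[0.18,-0.16,0.06],[0,0,0]],
])

```text
t: 2.52
ee_pos: [0.6003, -0.0533, 0.2688]
ee_rot: [[1.0, -0.004, 0.0], [-0.004, -1.0, -0.001], [0.0, 0.001, -1.0]]
contact_force: [-0.6, 0.6, 0.7]
finger_gap: 0.0857
finger_force: 0.0
```

Run:
```python
from h import *
print(bot.observe()["ee_pos"],bot.observe()["qd"])
im=viewer.grab_frame("wrist"); cv2.imwrite("pics/w1raw.png",im)
cv2.imwrite("pics/w1.png",cv2.resize(im,(800,500),interpolation=cv2.INTER_CUBIC))
```

```text
[ 0.6003 -0.0533  0.2688] [-0.0009 -0.0035 -0.0074 -0.0012 -0.0014  0.0008 -0.0028]
```

View pics/w1.png

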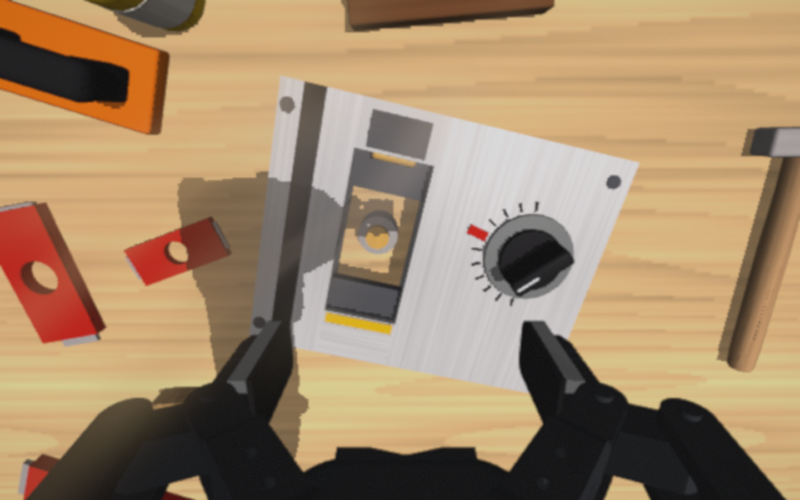

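The wrist picture shows the module. Its top corners are at (281,76) and (638,162), the yellow lip stripe is near (359,322) at the robot side, and the red mark is at (477,232). The dial pointer is at about (525,286), which is roughly angle 0.3. The middle insert is partly visible at (40,275).

Run:
```python
from h import *
im=cv2.imread("pics/w1raw.png"); hsv=cv2.cvtColor(im,cv2.COLOR_BGR2HSV)
def cent(lo,hi,box):
    x0,y0,x1,y1=[int(v*.8) for v in box]
    m=cv2.inRange(hsv,lo,hi); k=np.zeros_like(m); k[y0:y1,x0:x1]=m[y0:y1,x0:x1]
    print(cv2.minAreaRect(cv2.findNonZero(k)),(k>0).sum())
    ys,xs=np.nonzero(k); return [xs.mean(),ys.mean()]
y=cent((18,120,90),(35,255,255),(310,300,405,345))
r=cent((0,130,70),(8,255,255),(455,215,500,250))
g=cv2.cvtColor(im,cv2.COLOR_BGR2GRAY)
c=cv2.cornerSubPix(g,np.array([[281,76],[638,162]],np.float32)[:,None]*.8,(4,4),(-1,-1),(3,50,.01))[:,0]
# screws not used
uv=np.array([y,r,*c]); print(uv)
W=unproj("wrist",uv,.06)[:,:2]
M=np.array([[-80.75,50],[31.6,-35.3],[120,150],[120,-150]])/1e3
def fit(M,W):
    a=M-M.mean(0); b=W-W.mean(0)
    th=np.arctan2((a[:,0]*b[:,1]-a[:,1]*b[:,0]).sum(),(a*b).sum())
    R=np.array([[np.cos(th),-np.sin(th)],[np.sin(th),np.cos(th)]]); t=W.mean(0)-R@M.mean(0); return th,R,t
th,R,t=fit(M,W); print("yaw",th,t); print((W-(M@R.T+t))*1e3)
print("recess",R@[0,.05]+t,"dial",R@[.02,-.085]+t)
# recess outline check
rec=np.array([[-.0735,.034],[-.0735,-.034],[.079,-.034],[.079,.034]])+[0,.05]
pts=proj("wrist",np.c_[rec@R.T+t,np.full(4,.06)]); print(pts/.8)
```

```text
((286.1153869628906, 258.4230651855469), (52.951358795166016, 7.060181140899658), 11.309932708740234) 375
((381.6404113769531, 185.7910919189453), (15.227948188781738, 6.703607559204102), 24.443954467773438) 103
[[286.1253 258.3333]
 [381.6019 185.767 ]
 [223.9165  59.3648]
 [511.5064 131.4088]]
yaw -0.23440803415411338 [ 0.5604 -0.0762]
[[ 0.4853 -0.4475]
 [ 0.3122  0.0214]
 [-0.2105  0.4526]
 [-0.587  -0.0265]]
recess [ 0.572  -0.0276] dial [ 0.5601 -0.1635]
[[323.0993 309.3315]
 [393.7952 324.0365]
 [434.0633 165.8722]
 [353.8881 146.6688]]
```

>>> carry_out([
  [-1,[-0.1,-0.65,0.0],[0,0,0]],
  [-1,[-0.1,-0.65,0.0],[0,0,0]],
  [-1,[-0.1,-0.65,0.0],[0,0,0]],
  [-1,[-0.1,-0.65,0.0],[0,0,0]],
  [-1,[-0.1,-0.65,0.0],[0,0,0]],
  [-1,[-0.1,-0.65,0.05],[0,0,0]],
  [-1,[-0.1,-0.65,0.08],[0,0,0]],
  [-1,[-0.1,-0.65,0.12],[0,0,0]],
  [-1,[-0.1,-0.65,0.12],[0,0,0]],
])

```text
t: 3.7
ee_pos: [0.5513, 0.2709, 0.2071]
ee_rot: [[1.0, -0.004, -0.002], [-0.004, -1.0, -0.003], [-0.002, 0.003, -1.0]]
contact_force: [0.2, -1.1, 1.4]
finger_gap: 0.0855
finger_force: 0.0
```

Run:
```python
from h import *
print(bot.observe()["ee_pos"],bot.observe()["qd"])
im=viewer.grab_frame("wrist"); cv2.imwrite("pics/w2raw.png",im)
cv2.imwrite("pics/w2.png",cv2.resize(im,(800,500),interpolation=cv2.INTER_CUBIC))
```

```text
[0.5513 0.2709 0.2071] [-0.0005 -0.0211 -0.0102 -0.0398 -0.006   0.0201  0.0007]
```

View pics/w2.png

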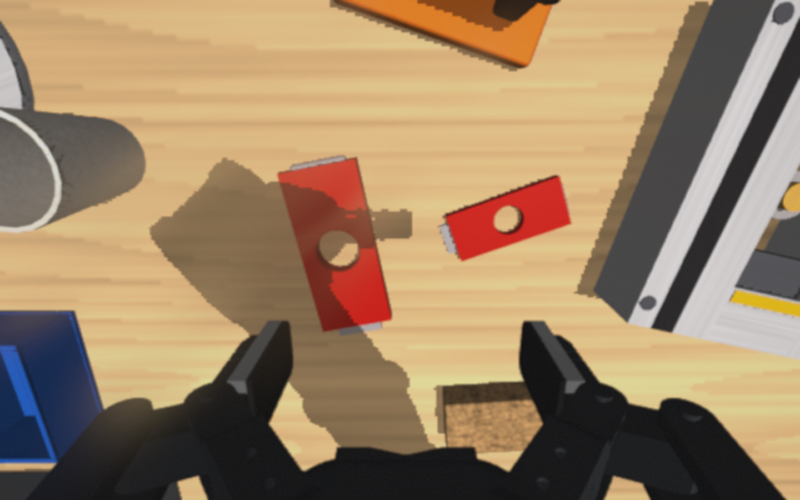

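The insert's red body has corners at (279,174), (356,158), (391,318) and (323,331). The wider steel strip (nose) shows at the top and the narrower tongue at the bottom near (360,328).

Run:
```python
from h import *
im=cv2.imread("pics/w2raw.png"); hsv=cv2.cvtColor(im,cv2.COLOR_BGR2HSV)
m=cv2.inRange(hsv,(0,130,50),(8,255,255))|cv2.inRange(hsv,(172,130,50),(180,255,255))
k=np.zeros_like(m); k[115:275,210:325]=m[115:275,210:325]
k=cv2.morphologyEx(k,cv2.MORPH_CLOSE,np.ones((3,3)))
ys,xs=np.nonzero(k)
W=unproj("wrist",np.c_[xs,ys],.014)[:,:2].astype(np.float32)
r=cv2.minAreaRect(W*1000); print(r)
b=cv2.boxPoints(r); print(b)
# widths of steel
p=unproj("wrist",np.array([[290,168],[346,157],[338,333],[383,325]])*.8,.003); print(np.linalg.norm(p[0]-p[1]),np.linalg.norm(p[2]-p[3]))
# hole
cnt,_=cv2.findContours(k,cv2.RETR_CCOMP,cv2.CHAIN_APPROX_NONE)
for c in cnt:
    if 200<cv2.contourArea(c)<2000: print(cv2.fitEllipse(c),unproj("wrist",[cv2.fitEllipse(c)[0]],.014))
```

```text
((522.6806640625, 327.3841247558594), (146.44961547851562, 64.9574203491211), 10.67273235321045)
[[444.7076 345.7398]
 [456.7376 281.9061]
 [600.6538 309.0284]
 [588.6238 372.8622]]
0.047463736956163044 0.043647519653206346
((270.6559143066406, 198.34072875976562), (30.168136596679688, 34.63231658935547), 117.2950668334961) [[0.5252 0.3268 0.014 ]]
```

>>> carry_out([
  [-1,[-0.018,-0.12,0.1],[0,0,-0.121]],
  [-1,[-0.018,-0.12,0.2],[0,0,-0.121]],
  [-1,[-0.018,-0.12,0.28],[0,0,-0.121]],
  [-1,[-0.018,-0.12,0.28],[0,0,-0.121]],
  [-1,[-0.018,-0.12,0.28],[0,0,-0.121]],
])

```text
t: 4.38
ee_pos: [0.5439, 0.3341, 0.0706]
ee_rot: [[0.982, 0.187, 0.003], [0.187, -0.982, 0.001], [0.003, -0.001, -1.0]]
contact_force: [0.9, -0.1, 0.3]
finger_gap: 0.0855
finger_force: 0.0
```

Run:
```python
from h import *
a=.186; R=np.array([[np.cos(a),np.sin(a),0],[np.sin(a),-np.cos(a),0],[0,0,-1.]])
print(bot.observe()["ee_pos"],rows([.5424,.3312,.018],R))
```

```text
[0.5439 0.3341 0.0706] (array([-0.0043,  0.0053,  0.1053]), array([-0.0006, -0.0018,  0.0012]))
```

>>> carry_out([
  [-1,[-0.004,0.005,0.06],[0,0,0]],
  [-1,[-0.004,0.005,0.105],[0,0,0]],
  [-1,[-0.004,0.005,0.105],[0,0,0]],
  [-1,[-0.004,0.005,0.105],[0,0,0]],
  [1,[-0.004,0.005,0.105],[0,0,0]],
  [1,[-0.004,0.005,0.105],[0,0,0]],
  [1,[-0.004,0.005,0.105],[0,0,0]],
  [1,[-0.004,0.005,0.105],[0,0,0]],
  [1,[-0.004,0.005,0.105],[0,0,0]],
  [1,[-0.004,0.005,0.105],[0,0,0]],
], squeeze=70)

```text
t: 5.62
ee_pos: [0.5417, 0.3318, 0.0179]
ee_rot: [[0.982, 0.188, 0.002], [0.188, -0.982, 0.001], [0.002, -0.001, -1.0]]
contact_force: [-1.6, -2.1, 12.0]
finger_gap: 0.0618
finger_force: 74.7
```

>>> carry_out([
  [1,[0,0,-0.04],[0,0,0]],
  [1,[0,0,-0.12],[0,0,0]],
  [1,[0,0,-0.22],[0,0,0]],
  [1,[0,0,-0.28],[0,0,0]],
  [1,[0,0,-0.28],[0,0,0]],
  [1,[0,0,-0.28],[0,0,0]],
])

```text
t: 6.38
ee_pos: [0.5403, 0.3308, 0.1554]
ee_rot: [[0.982, 0.188, -0.001], [0.188, -0.982, -0.001], [-0.001, 0.001, -1.0]]
contact_force: [0.2, -1.3, -2.8]
finger_gap: 0.0618
finger_force: 77.9
```

Run:
```python
from h import *
print(bot.observe()["ee_pos"],bot.observe()["contact_force"])
im=viewer.grab_frame("wrist"); cv2.imwrite("pics/w3raw.png",im)
cv2.imwrite("pics/w3.png",cv2.resize(im[120:400,120:520],(800,560),interpolation=cv2.INTER_CUBIC))
```

```text
[0.5403 0.3308 0.1554] [ 0.2377 -1.3481 -2.7878]
```

View pics/w3.png

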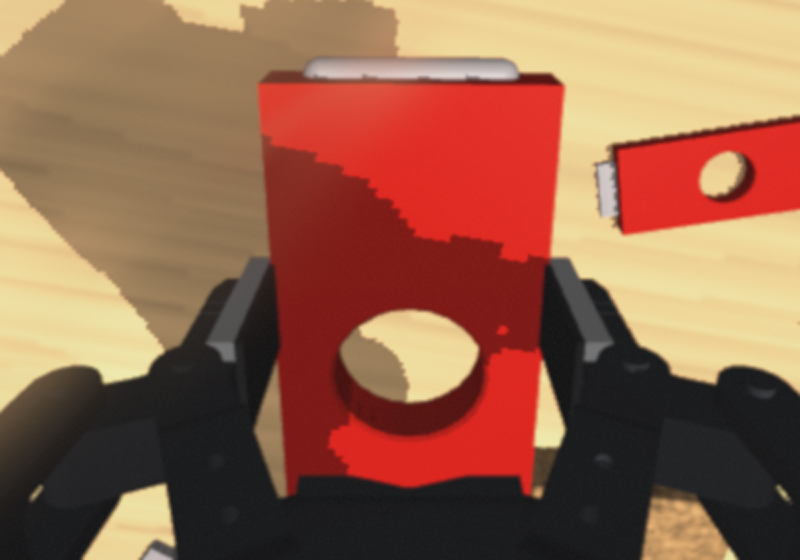

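The insert is held square with its nose at +x. The crop shows the nose edge at (259..564, 85), and the fingertips sit just below the top face. Next I'll plan the insertion poses.

```bash
cat >> h.py <<'E'
from scipy.spatial.transform import Rotation as Ro
YAW=-.2344; REC=np.array([.572,-.0276,.046]); G=np.array([-.0205,0,.018]) # insert origin in tool
def tcp(tipx,tipy,tipz,deg,tip=(-.085,0,0),rec=None):
    """TCP pose for tongue-tip bottom at recess-frame (mm) with nose raised deg"""
    Rm=Ro.from_euler('z',YAW).as_matrix(); Ri=Rm@Ro.from_euler('y',-deg,degrees=True).as_matrix()
    Rt=Ri@np.diag([1,-1,-1.])
    p=(REC if rec is None else rec)+Rm@np.array([tipx,tipy,tipz])/1e3
    t_in_tool=G+np.diag([1,-1,-1.])@np.array(tip)
    return p-Rt@t_in_tool, Rt
def go(*a,**k):
    P,R=tcp(*a,**k); d,r=rows(P,R); print("TCP",P,"shift",d.round(4),"turn",r.round(4))
def where():
    s=bot.observe(); Rt=np.array(s["ee_rot"]); Rm=Ro.from_euler('z',YAW).as_matrix()
    p=np.array(s["ee_pos"])+Rt@(G+np.diag([1,-1,-1.])@[-.085,0,0])
    e=Ro.from_matrix(Rm.T@Rt@np.diag([1,-1,-1.])).as_euler('zyx',degrees=True)
    print("t",s["t"],"tip mm",(Rm.T@(p-REC))*1e3,"yaw,pitch,roll",e,"F",Rm.T@np.array(s["contact_force"]),"gap",s["finger_gap"])
E
python3 - <<'E'
from h import *
where(); go(-64,0,35,12)
E
```

```text
t 6.425 tip mm [-210.4259  297.5217   90.8996] yaw,pitch,roll [24.2785  0.0734 -0.099 ] F [-0.9077 -0.5033 -2.2035] gap 0.06160258956606062
TCP [ 0.6065 -0.0358  0.1205] shift [-0.0073  0.7446  0.0691] turn [-0.0273  0.1324  0.2689]
```

>>> carry_out([
  [1,[-0.007,0.745,-0.03],[-0.027,0.132,0.269]],
  [1,[-0.007,0.745,-0.03],[-0.027,0.132,0.269]],
  [1,[-0.007,0.745,-0.03],[-0.027,0.132,0.269]],
  [1,[-0.007,0.745,-0.03],[-0.027,0.132,0.269]],
  [1,[-0.007,0.745,-0.03],[-0.027,0.132,0.269]],
  [1,[-0.007,0.745,-0.03],[-0.027,0.132,0.269]],
  [1,[-0.007,0.745,-0.03],[-0.027,0.132,0.269]],
  [1,[-0.007,0.745,0.03],[-0.027,0.132,0.269]],
  [1,[-0.007,0.745,0.069],[-0.027,0.132,0.269]],
  [1,[-0.007,0.745,0.069],[-0.027,0.132,0.269]],
  [1,[-0.007,0.745,0.069],[-0.027,0.132,0.269]],
])

```text
t: 7.8
ee_pos: [0.6075, -0.0347, 0.1214]
ee_rot: [[0.951, -0.232, 0.203], [-0.227, -0.973, -0.046], [0.208, -0.002, -0.978]]
contact_force: [-1.0, -0.2, -1.9]
finger_gap: 0.0613
finger_force: 77.9
```

Run:
```python
from h import *
where(); go(-64,0,35,12)
im=viewer.grab_frame("wrist"); cv2.imwrite("pics/w4raw.png",im)
s=viewer.grab_frame("scene"); cv2.imwrite("pics/s4raw.png",s)
a=cv2.resize(im[40:340,180:480],(400,400),interpolation=cv2.INTER_CUBIC)
b=cv2.resize(s[190:290,250:370],(480,400),interpolation=cv2.INTER_CUBIC)[:,:400]
cv2.imwrite("pics/c4.png",np.hstack([a,b]))
```

```text
t 7.8 tip mm [-63.2692   1.4     35.852 ] yaw,pitch,roll [  0.033  -12.0176   0.1347] F [-0.8848 -0.4193 -1.8709] gap 0.06132654320680973
TCP [ 0.6065 -0.0358  0.1205] shift [-0.0018  0.0027  0.0014] turn [-0.0015 -0.0002  0.0001]
```

View pics/c4.png

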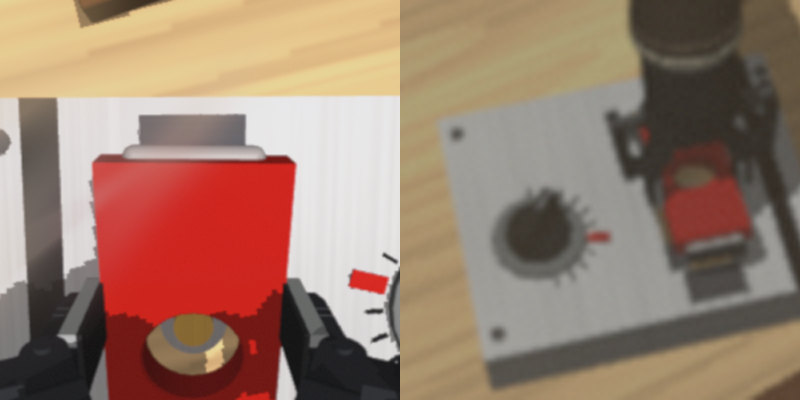

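The crop shows the nose centred at x≈195 against the catch housing at x≈192, so the insert is about 0.8 mm off towards -y. That gives a wrist-camera bias of about 2.2 mm, which I'll correct.

```bash
cat >> h.py <<'E'
REC=REC+Ro.from_euler('z',YAW).as_matrix()@[0,.0022,0]
E
python3 - <<'E'
from h import *
where(); go(-64,0,20,12); go(-64,0,2,12)
E
```

```text
t 7.9 tip mm [-62.73    -0.9101  36.3868] yaw,pitch,roll [  0.0095 -12.0972   0.1449] F [-1.0478  0.4921 -1.2453] gap 0.061593104184208415
TCP [ 0.607  -0.0337  0.1055] shift [-0.0093 -0.0019  0.0319] turn [-0.0016 -0.0011 -0.0002]
TCP [ 0.607  -0.0337  0.0875] shift [-0.0168 -0.0018  0.0671] turn [-0.0016 -0.0011 -0.0002]
```

>>> carry_out([
  [1,[-0.009,-0.002,0.032],[-0.0015,-0.001,0]],
  [1,[-0.013,-0.002,0.05],[-0.0015,-0.001,0]],
  [1,[-0.017,-0.002,0.067],[-0.0015,-0.001,0]],
  [1,[-0.017,-0.002,0.067],[-0.0015,-0.001,0]],
  [1,[-0.017,-0.002,0.067],[-0.0015,-0.001,0]],
])

```text
t: 8.52
ee_pos: [0.6065, -0.0339, 0.0869]
ee_rot: [[0.951, -0.233, 0.201], [-0.228, -0.973, -0.048], [0.207, 0.0, -0.978]]
contact_force: [0.7, 0.1, -1.9]
finger_gap: 0.0619
finger_force: 77.9
```

Run:
```python
from h import *
where(); go(-64,0,2,12); go(-75,0,2,12); go(-85,0,2,12); go(-87,0,2,12)
```

```text
t 8.525 tip mm [-64.4252  -0.2477   1.4089] yaw,pitch,roll [ -0.037  -11.9552  -0.0166] F [ 0.6914  0.2725 -1.9206] gap 0.06192127980538745
TCP [ 0.607  -0.0337  0.0875] shift [ 0.001  -0.0006 -0.0011] turn [ 0.0002  0.0005 -0.0004]
TCP [ 0.5963 -0.0311  0.0875] shift [-0.0205 -0.0006 -0.0057] turn [ 0.0002  0.0005 -0.0004]
TCP [ 0.5866 -0.0288  0.0875] shift [-0.04   -0.0006 -0.0098] turn [ 0.0002  0.0005 -0.0004]
TCP [ 0.5846 -0.0284  0.0875] shift [-0.044  -0.0006 -0.0107] turn [ 0.0002  0.0005 -0.0004]
```

No contact yet. Now slide it in under the lip.

>>> carry_out([
  [1,[-0.012,-0.0005,-0.003],[0,0,0]],
  [1,[-0.024,-0.0005,-0.006],[0,0,0]],
  [1,[-0.033,-0.0005,-0.008],[0,0,0]],
  [1,[-0.038,-0.0005,-0.009],[0,0,0]],
  [1,[-0.038,-0.0005,-0.009],[0,0,0]],
])

```text
t: 9.15
ee_pos: [0.5875, -0.0291, 0.0874]
ee_rot: [[0.951, -0.233, 0.202], [-0.228, -0.973, -0.048], [0.207, 0.0, -0.978]]
contact_force: [0.1, 0.2, -3.4]
finger_gap: 0.0615
finger_force: 77.8
```

Run:
```python
from h import *
where(); go(-84,0,2,12); go(-86,0,2,12);go(-88,0,2,12);
```

```text
t 9.15 tip mm [-84.0691  -0.0032   1.9019] yaw,pitch,roll [ -0.033  -11.964   -0.0139] F [ 0.0676  0.1911 -3.3828] gap 0.061461672698411456
TCP [ 0.5875 -0.029   0.0875] shift [ 0.0002 -0.0001 -0.0003] turn [ 0.0002  0.0004 -0.0003]
TCP [ 0.5856 -0.0286  0.0875] shift [-0.0038 -0.0001 -0.0011] turn [ 0.0002  0.0004 -0.0003]
TCP [ 0.5836 -0.0281  0.0875] shift [-0.0077 -0.0001 -0.002 ] turn [ 0.0002  0.0004 -0.0003]
```

>>> carry_out([
  [1,[-0.004,0,-0.001],[0,0,0]],
  [1,[-0.008,0,-0.002],[0,0,0]],
  [1,[-0.008,0,-0.002],[0,0,0]],
])

```text
t: 9.52
ee_pos: [0.5867, -0.0288, 0.089]
ee_rot: [[0.95, -0.233, 0.207], [-0.228, -0.972, -0.049], [0.213, -0.001, -0.977]]
contact_force: [7.9, -2.8, -2.1]
finger_gap: 0.0613
finger_force: 77.6
```

Run:
```python
from h import *
where()
for d in (9,6,4.5): go(-85.5,0,1,d)
```

```text
t 9.525 tip mm [-84.6562   0.2143   2.9199] yaw,pitch,roll [ -0.0433 -12.3025   0.0555] F [ 8.2789 -0.8537 -2.0854] gap 0.06133604507178661
TCP [ 0.588  -0.0291  0.0813] shift [-0.0007  0.0002  0.0156] turn [-0.0006 -0.0367 -0.0006]
TCP [ 0.5896 -0.0295  0.0759] shift [0.0002 0.0002 0.0268] turn [-0.0006 -0.07   -0.0006]
TCP [ 0.5903 -0.0297  0.0732] shift [0.0005 0.0002 0.0324] turn [-0.0006 -0.0867 -0.0006]
```

>>> carry_out([
  [1,[0,0,0.008],[0,-0.018,0]],
  [1,[0,0,0.016],[0,-0.037,0]],
  [1,[0,0,0.022],[0,-0.053,0]],
  [1,[0.0005,0,0.027],[0,-0.07,0]],
  [1,[0.0005,0,0.027],[0,-0.07,0]],
])

```text
t: 10.15
ee_pos: [0.5898, -0.0296, 0.0754]
ee_rot: [[0.967, -0.234, 0.101], [-0.232, -0.972, -0.023], [0.104, -0.001, -0.995]]
contact_force: [8.0, -2.5, 0.0]
finger_gap: 0.062
finger_force: 78.0
```

Run:
```python
from h import *
where()
for d in (5,4,3): go(-85.5,0,.5,d)
```

```text
t 10.15 tip mm [-85.2677   0.1937   0.5408] yaw,pitch,roll [-0.0742 -5.9588  0.0564] F [ 8.3763 -0.5203  0.0097] gap 0.06200259147320134
TCP [ 0.59   -0.0296  0.0736] shift [0.0001 0.0001 0.0036] turn [-0.0006 -0.0107 -0.0009]
TCP [ 0.5905 -0.0298  0.0718] shift [0.0006 0.0001 0.0073] turn [-0.0006 -0.0218 -0.0009]
TCP [ 0.5909 -0.0299  0.07  ] shift [0.0011 0.0001 0.011 ] turn [-0.0006 -0.0329 -0.0009]
```

>>> carry_out([
  [1,[0,0,0.004],[0,-0.011,0]],
  [1,[0.0005,0,0.006],[0,-0.018,0]],
  [1,[0.0005,0,0.006],[0,-0.018,0]],
  [1,[0.0005,0,0.006],[0,-0.018,0]],
])

```text
t: 10.65
ee_pos: [0.5902, -0.0296, 0.0726]
ee_rot: [[0.97, -0.233, 0.074], [-0.233, -0.972, -0.017], [0.076, -0.001, -0.997]]
contact_force: [7.8, -2.3, -1.1]
finger_gap: 0.0616
finger_force: 78.0
```

Run:
```python
from h import *
where()
im=viewer.grab_frame("wrist"); cv2.imwrite("pics/w5.png",cv2.resize(im[40:340,160:480],(640,600),interpolation=cv2.INTER_CUBIC))
```

```text
t 10.65 tip mm [-85.6345   0.1904   0.5949] yaw,pitch,roll [-0.0546 -4.3773  0.051 ] F [ 8.1626 -0.4354 -1.1347] gap 0.06163379456291972
```

View pics/w5.png

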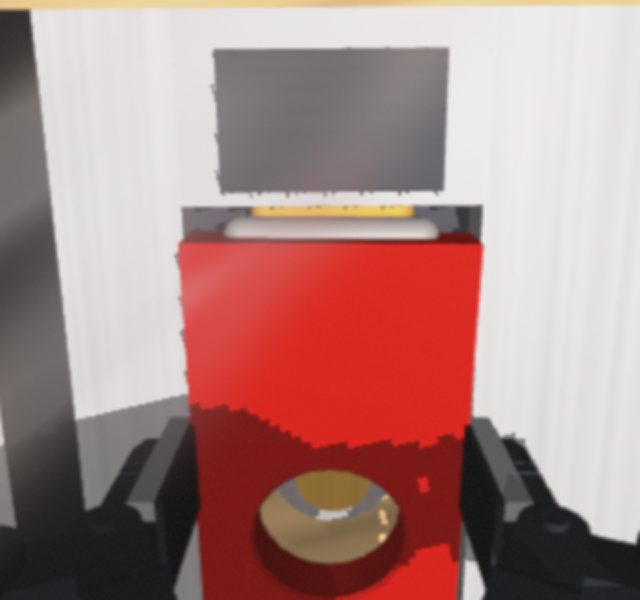

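The nose (230–435, 228) sits centred just above the brass roller, and the body is between the walls. Now I'll release it.

>>> carry_out([
  [-1,[0,0,0],[0,0,0]],
  [-1,[0,0,0],[0,0,0]],
  [-1,[0,0,0],[0,0,0]],
  [-1,[0,0,0],[0,0,0]],
  [-1,[0,0,-0.05],[0,0,0]],
  [-1,[0,0,-0.12],[0,0,0]],
  [1,[0,0,-0.12],[0,-0.049,0]],
  [1,[0,0,-0.12],[0,-0.049,0]],
  [1,[0,0,-0.12],[0,-0.049,0]],
  [1,[0,0,-0.12],[0,-0.049,0]],
  [1,[0,0,-0.12],[0,-0.049,0]],
  [1,[0,0,-0.12],[0,-0.049,0]],
])

```text
t: 12.2
ee_pos: [0.5827, -0.0279, 0.1311]
ee_rot: [[0.973, -0.233, -0.007], [-0.233, -0.973, 0.001], [-0.007, 0.0, -1.0]]
contact_force: [0.2, -0.6, 0.2]
finger_gap: 0.0
finger_force: 0.0
```

Run:
```python
from h import *
s=bot.observe(); print(s["ee_pos"],s["contact_force"],s["finger_gap"])
Rm=Ro.from_euler('z',YAW).as_matrix()
for z in (.035,.024,.016,.012):
    print(rows(REC+Rm@[.048,0,z+.017],Rm@np.diag([1,-1,-1.])))
im=viewer.grab_frame("wrist"); cv2.imwrite("pics/w6.png",cv2.resize(im[40:340,160:480],(640,600),interpolation=cv2.INTER_CUBIC))
```

```text
[ 0.5827 -0.0279  0.1311] [ 0.1559 -0.6133  0.2079] 4.291795306606378e-05
(array([ 0.0755, -0.0001,  0.0656]), array([ 0.0002,  0.0042, -0.0003]))
(array([ 0.0756, -0.0001,  0.0876]), array([ 0.0002,  0.0042, -0.0003]))
(array([ 0.0757, -0.0001,  0.1036]), array([ 0.0002,  0.0042, -0.0003]))
(array([ 0.0758, -0.0001,  0.1116]), array([ 0.0002,  0.0042, -0.0003]))
```

View pics/w6.png

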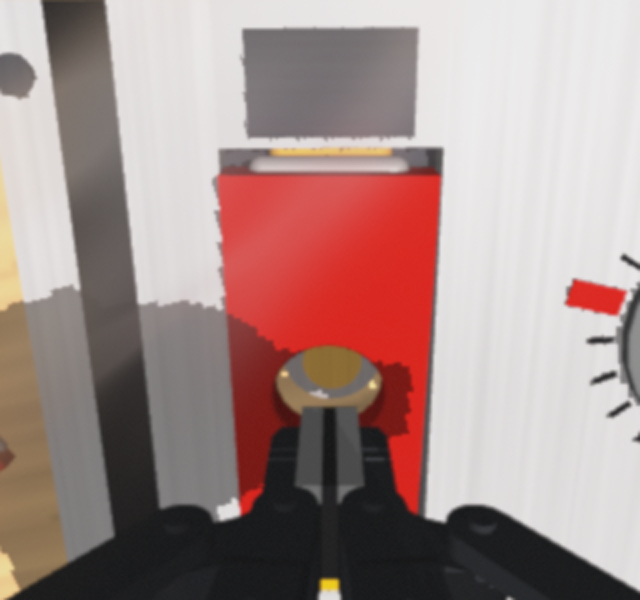

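The insert is staying in the recess with its nose on the roller. Now press the nose end down.

>>> carry_out([
  [1,[0.076,0,0.04],[0,0.004,0]],
  [1,[0.076,0,0.065],[0,0.004,0]],
  [1,[0.076,0,0.08],[0,0.004,0]],
  [1,[0.076,0,0.088],[0,0.004,0]],
  [1,[0.076,0,0.096],[0,0.004,0]],
  [1,[0.076,0,0.102],[0,0.004,0]],
  [1,[0.076,0,0.107],[0,0.004,0]],
  [1,[0.076,0,0.107],[0,0.004,0]],
])

```text
t: 13.25
ee_pos: [0.6194, -0.0368, 0.0774]
ee_rot: [[0.972, -0.233, -0.0], [-0.233, -0.972, -0.0], [-0.0, 0.0, -1.0]]
contact_force: [-0.6, 0.8, 0.6]
finger_gap: -0.0004
finger_force: 0.0
```

Run:
```python
from h import *
s=bot.observe(); Rm=Ro.from_euler('z',YAW).as_matrix()
print((Rm.T@(s["ee_pos"]-REC)-[0,0,.017])*1e3,s["contact_force"])
```

```text
[48.2155 -0.1871 14.3568] [-0.5661  0.7808  0.6338]
```

>>> carry_out([
  [1,[0,0,0.003],[0,0,0]],
  [1,[0,0,0.006],[0,0,0]],
  [1,[0,0,0.008],[0,0,0]],
  [1,[0,0,0.008],[0,0,0]],
])

```text
t: 13.75
ee_pos: [0.6195, -0.0368, 0.077]
ee_rot: [[0.972, -0.233, 0.001], [-0.233, -0.972, -0.001], [0.001, 0.001, -1.0]]
contact_force: [-14.4, -0.6, 37.3]
finger_gap: 0.0003
finger_force: 18.6
```

Run:
```python
from h import *
s=bot.observe(); Rm=Ro.from_euler('z',YAW).as_matrix()
print((Rm.T@(s["ee_pos"]-REC)-[0,0,.017])*1e3,s["contact_force"])
im=viewer.grab_frame("wrist"); cv2.imwrite("pics/w7.png",cv2.resize(im[40:340,160:480],(640,600),interpolation=cv2.INTER_CUBIC))
```

```text
[48.3375 -0.146  13.976 ] [-14.3604  -0.6187  37.3069]
```

View pics/w7.png

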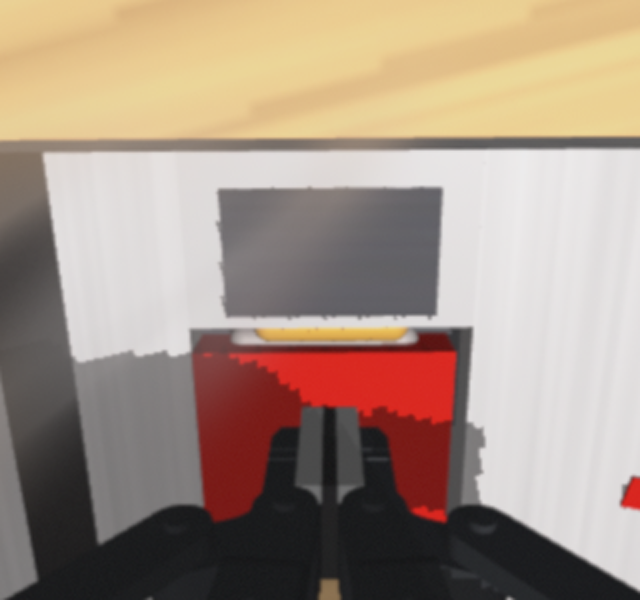

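The brass roller now shows above the nose and the tip height is 14.0 mm, so the insert is home. I'll lift and look at the dial.

>>> carry_out([
  [1,[0,0,-0.05],[0,0,0]],
  [-1,[0,0,-0.15],[0,0,0]],
  [-1,[0,0.1,-0.25],[0,0,0]],
  [-1,[0,0.2,-0.3],[0,0,0]],
  [-1,[0,0.27,-0.3],[0,0,0]],
  [-1,[0,0.27,-0.3],[0,0,0]],
  [-1,[0,0.27,-0.3],[0,0,0]],
])

```text
t: 14.68
ee_pos: [0.5881, -0.1674, 0.2232]
ee_rot: [[0.973, -0.233, -0.001], [-0.233, -0.973, 0.001], [-0.001, -0.0, -1.0]]
contact_force: [0.7, 1.1, 0.4]
finger_gap: 0.0856
finger_force: 0.0
```

Run:
```python
from h import *
Rm=Ro.from_euler('z',YAW).as_matrix()
s=bot.observe(); print(s["ee_pos"],s["qpos"])
im=viewer.grab_frame("wrist"); cv2.imwrite("pics/w8raw.png",im)
D=REC+Rm@[.02,-.135,0]; print("dial",D)
print(proj("wrist",[[*D[:2],.104]]))
hsv=cv2.cvtColor(im,cv2.COLOR_BGR2HSV)
c=proj("wrist",[[*D[:2],.104]])[0].astype(int)
x0,y0=c[0]-80,c[1]-70
cr=im[y0:y0+140,x0:x0+160]; cv2.imwrite("pics/w8.png",cv2.resize(cr,(640,560),interpolation=cv2.INTER_CUBIC)); print(x0,y0)
```

```text
[ 0.5881 -0.1674  0.2232] [ 0.3403  0.4471 -0.2154  1.6251  0.1043  1.0814 -1.7094]
dial [ 0.5606 -0.1614  0.046 ]
[[323.8019 228.7176]]
243 158
```

View pics/w8.png

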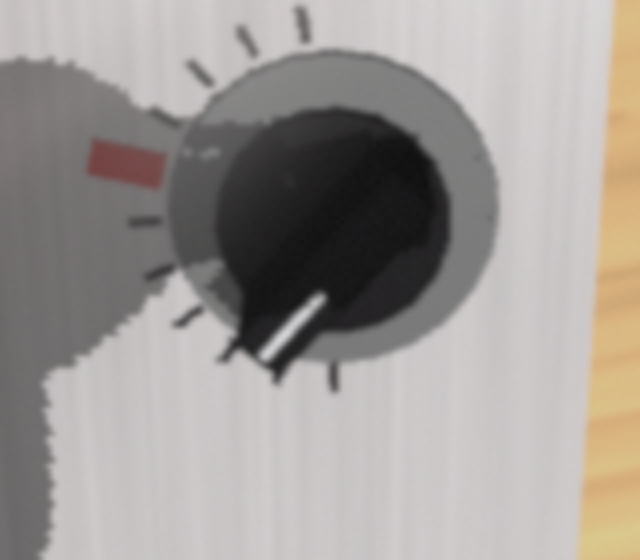

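The dial pointer's white line runs from (323,298) to (265,358) in the crop. The red mark is at (125,163).

Run:
```python
from h import *
Rm=Ro.from_euler('z',YAW).as_matrix()
p=unproj("wrist",np.array([[323,298],[265,358]])/4+[243,158],.104)
v=Rm.T@(p[1]-p[0]); phi=np.arctan2(v[1],-v[0]); print("phi",phi,v)
D=REC+Rm@[.02,-.135,0]
yaw=np.pi-phi+YAW; print("yaw",yaw, "now", np.arctan2(*np.array(bot.observe()["ee_rot"])[[1,0],0]))
print("shift",rows([*D[:2],.16])[0],"turn",-(yaw-YAW)/(np.pi/2))
```

```text
phi 0.7228100994662655 [-0.0141  0.0124  0.    ]
yaw 2.1843825541235278 now -0.23361985034230673
shift [-0.0561  0.0026  0.1263] turn -1.5398447990127972
```

>>> carry_out([
  [-1,[-0.056,0.003,0],[0,0,-0.8]],
  [-1,[-0.056,0.003,0],[0,0,-0.8]],
  [-1,[-0.056,0.003,0],[0,0,-0.8]],
  [-1,[-0.056,0.003,0],[0,0,-0.8]],
  [-1,[-0.056,0.003,0],[0,0,-0.8]],
  [-1,[-0.056,0.003,0],[0,0,-0.8]],
  [-1,[-0.056,0.003,0],[0,0,-0.8]],
  [-1,[-0.056,0.003,0],[0,0,-0.8]],
])

```text
t: 15.72
ee_pos: [0.5607, -0.1617, 0.2231]
ee_rot: [[0.521, 0.854, -0.001], [0.854, -0.521, 0.001], [0.0, -0.001, -1.0]]
contact_force: [-0.0, 0.3, -0.3]
finger_gap: 0.085
finger_force: 0.0
```

>>> carry_out([
  [-1,[0,0,0],[0,0,-0.74]],
  [-1,[0,0,0],[0,0,-0.74]],
  [-1,[0,0,0],[0,0,-0.74]],
  [-1,[0,0,0],[0,0,-0.74]],
  [-1,[0,0,0],[0,0,-0.74]],
  [-1,[0,0,0],[0,0,-0.74]],
  [-1,[0,0,0],[0,0,-0.74]],
  [-1,[0,0,0.12],[0,0,-0.74]],
  [-1,[0,0,0.12],[0,0,-0.74]],
  [-1,[0,0,0.12],[0,0,-0.74]],
])

```text
t: 16.98
ee_pos: [0.5611, -0.1625, 0.1648]
ee_rot: [[-0.574, 0.819, 0.0], [0.819, 0.574, 0.0], [-0.0, 0.0, -1.0]]
contact_force: [0.0, -0.2, 0.5]
finger_gap: 0.0855
finger_force: 0.0
```

Run:
```python
from h import *
Rm=Ro.from_euler('z',YAW).as_matrix(); D=REC+Rm@[.02,-.135,0]
s=bot.observe(); R=Ro.from_euler('z',2.184).as_matrix()@np.diag([1,-1,-1.])
print(s["t"],s["ee_pos"],s["qpos"][6],rows([*D[:2],.097],R))
```

```text
16.975 [ 0.5611 -0.1625  0.1648] 0.41070973458099574 (array([0.0025, 0.0004, 0.1356]), array([ 0.0002,  0.0001, -0.001 ]))
```

>>> carry_out([
  [-1,[0.0025,0,0.08],[0,0,0]],
  [-1,[0.0025,0,0.135],[0,0,0]],
  [-1,[0.0025,0,0.135],[0,0,0]],
  [1,[0.0025,0,0.135],[0,0,0]],
  [1,[0.0025,0,0.135],[0,0,0]],
  [1,[0.0025,0,0.135],[0,0,0]],
  [1,[0.0025,0,0.135],[0,0,0]],
  [1,[0.0025,0,0.135],[0,0,0]],
  [1,[0.0025,0,0.135],[0,0,0]],
  [1,[0.0025,0,0.135],[0,0,0]],
], squeeze=30)

```text
t: 18.23
ee_pos: [0.5602, -0.1619, 0.0965]
ee_rot: [[-0.575, 0.818, 0.001], [0.818, 0.575, -0.0], [-0.001, 0.0, -1.0]]
contact_force: [0.0, 0.2, 5.8]
finger_gap: 0.0134
finger_force: 33.6
```

>>> carry_out([
  [1,[0,0,0],[0,0,0.1]],
  [1,[0,0,0],[0,0,0.2]],
  [1,[0,0,0],[0,0,0.3]],
  [1,[0,0,0],[0,0,0.4]],
  [1,[0,0,0],[0,0,0.5]],
  [1,[0,0,0],[0,0,0.6]],
  [1,[0,0,0],[0,0,0.65]],
  [1,[0,0,0],[0,0,0.685]],
  [1,[0,0,0],[0,0,0.685]],
  [1,[0,0,0],[0,0,0.685]],
  [1,[0,0,0],[0,0,0.685]],
])

```text
t: 19.6
ee_pos: [0.5606, -0.1618, 0.0965]
ee_rot: [[0.445, 0.896, 0.001], [0.896, -0.445, -0.0], [0.001, 0.001, -1.0]]
contact_force: [2.0, 0.6, 6.0]
finger_gap: 0.0135
finger_force: 33.6
```

Run:
```python
from h import *
s=bot.observe(); R=np.array(s["ee_rot"]); print(np.pi+YAW-np.arctan2(R[1,0],R[0,0]),s["contact_force"],s["torque"])
```

```text
1.7975661402380962 [2.006  0.6114 6.0222] [ 0.1127 -0.3915 -0.0789]
```

Now release, lift straight up, back away, and check.

>>> carry_out([
  [-1,[0,0,0],[0,0,0]],
  [-1,[0,0,0],[0,0,0]],
  [-1,[0,0,0],[0,0,0]],
  [-1,[0,0,0],[0,0,0]],
  [-1,[0,0,-0.06],[0,0,0]],
  [-1,[0,0,-0.15],[0,0,0]],
  [-1,[0,0,-0.25],[0,0,0]],
  [-1,[0.08,0,-0.3],[0,0,0]],
  [-1,[0.16,0,-0.3],[0,0,0]],
  [-1,[0.16,0,-0.3],[0,0,0]],
  [-1,[0.16,0,-0.3],[0,0,0]],
])

```text
t: 20.98
ee_pos: [0.5951, -0.0909, 0.2455]
ee_rot: [[0.446, 0.895, -0.001], [0.895, -0.446, -0.001], [-0.001, -0.001, -1.0]]
contact_force: [-0.1, -0.2, -0.6]
finger_gap: 0.0855
finger_force: 0.0
```

Run:
```python
from h import *
s=bot.observe(); print(s["ee_pos"],s["contact_force"])
im=viewer.grab_frame("wrist"); cv2.imwrite("pics/w9.png",cv2.resize(im[:, 120:560],(660,600),interpolation=cv2.INTER_CUBIC))
```

```text
[ 0.5951 -0.0909  0.2455] [-0.089  -0.1925 -0.5534]
```

View pics/w9.png

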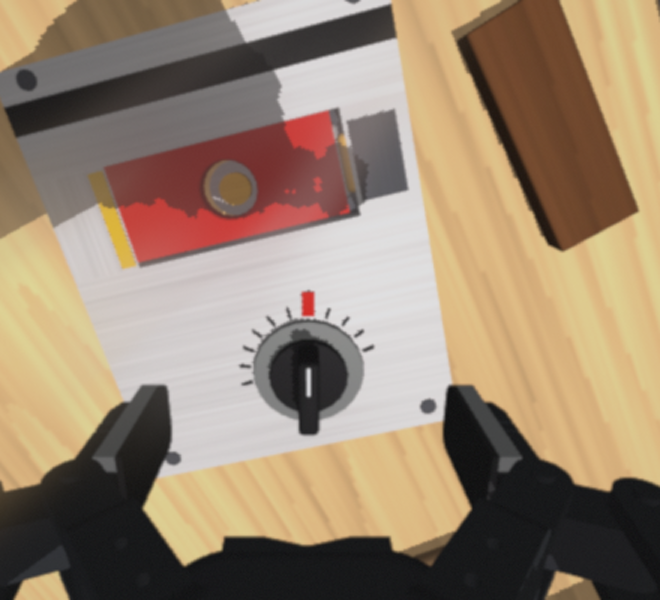

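The white pointer line at (309,380) points straight at the red mark (308,303). The insert is flush between the yellow lip and the roller (345,165), and nothing is touched.

```bash
python3 -c "
from bench import bot
print(bot.close_job())"
```

```text
the job is handed in; nothing more can be done
None
```

The job is handed in at about 21 s of the 62 s allowed: the insert is seated flush with its nose under the spring catch, the dial is at about 1.80 rad on the red mark, and no bystander was touched; hand-in returned no verdict.

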